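Stand the dryer up and take its temperature

ROBOT

A 6-joint arm with a two-finger parallel gripper is mounted at the origin on the work surface. World frame = base frame: x ahead of the robot, y to its left, z up, the work surface at z = 0. Lengths are in m, angles in rad, forces in N, time in s.
With the tool pointing down it reaches from about 0.35 to 0.775 m from the base axis. Payload 7.3 kg.
Tool frame: the origin (TCP) lies midway between the tips of the shut fingers; the grasp point (between the pads) lies 19 mm behind it (tcp_to_grasp is the distance from the TCP to the grasp point, in m); z points along the fingers, y is the line along which they close (so a half turn about z gives the same grasp; the last joint's range is limited). The gripper opens to 92 mm and grips with 3 to 60 N. Pads are 19 mm wide; open, the fingers measure 130 mm over their backs; the gripper's body (75 mm by 190 mm) begins 47 mm behind the grasp point.
Start: joints at [-1.382, 0.342, 1.524, -0, 1.275, -0.146], TCP at [0.173, -0.496, 0.227] pointing down, gripper open.
Joint ranges: [-2.53, 2.53], [-0.77, 2.02], [0.04, 2.7], [-1, 4.14], [0.28, 2.66], [-3.11, 3.11]. Speed limits (rad/s): [2.57, 2.57, 3.14, 3.14, 3.14, 3.14].

INTERFACE

Orientations are given as [roll, pitch, yaw] about the fixed x, y, z axes, in that order (R = Rz(yaw) Ry(pitch) Rx(roll)).
In Python, from cell import observe, read_camera, calibration, hand_in, tcp_to_grasp gives the robot as it stands.
- The arm moves only by the tool send_rows, never from a script. Its argument "targets" is a list of rows, each a list of 5 numbers: the opening, from 0 (shut) to 1 (fully open), then the shift along the world's x, y, z in m, then the turn about the world's z in rad. A call has 1 to 5 rows; each row shifts and turns the commanded pose from where the row before left it; what a row does not reach is not made up. A row lasts 1/10 s, in which the tool goes at most 50 mm and 8.59 degrees, less where a joint would pass 70% of its speed; a pose out of reach is approached as far as the arm can. A call is refused whole if a number of a shift passes 0.05 or a number of a turn 0.15, either way. A call with a gripper value outside its range is refused whole. The fingers move at their own pace and stop on an object; "grip_force" is the grip in N (left out, the last holds). Time passes only in rows, so rows that do not move let the fingers close. It gives the time, the measured TCP pose, the force, the opening and the grip force at its end, in the units of the state.
- observe(): the state, without advancing time (a new reading comes with each control period).
- read_camera(name): name is "side" or "top" or "wrist"; returns (picture, depth): 420x560x3 uint8, red, green, blue; 420x560 float32, m along the optical axis (not along the pixel's ray), 0 where there is no reading.
- calibration(name): a dict with "intrinsics" (3x3 intrinsics, pixels), "k1" (the pictures are not rectified: a ray, as slopes to the right and down, at radius r is drawn at 1 + k1 r^2 times it, then the intrinsics apply), "world_to_cam" (4x4, takes a point from world to camera coordinates); the wrist camera has in their place "hand_eye" (4x4, takes a point from camera to tool coordinates, whose origin is the TCP and whose axes are the flange's). Camera axes: x right, y up, looking along -z (the intrinsics and any distortion apply to the point x, -y, -z); pixel columns grow to the right and rows downward; lengths in m; the calibration is good to about 2 mm. A picture is of the moment at which its call begins: read the wrist's pose just before it. calibration takes no time and is no camera call.
- hand_in(): hands the job in; it is judged then, once.
The state is a dict: "time": time; "qpos": joint angles; "qvel": joint speeds; "joint_efforts": joint torques, N m; "tool_pos": TCP position; "tool_rot": TCP orientation; "contact_force": force on the tool from outside, world axes, zero at the start; "torque": the same for the moment, N m; "opening": finger opening in m; "grip_force": force on a finger pad.
Only numpy, scipy, OpenCV 4.12 (cv2) and the standard library are available. Lean on these libraries where they do the work, as an engineer would, in place of code of your own. Each camera call takes 0.05 s, during which the arm holds its last target. There are 200 camera calls.

TASK

The beige hearing-aid dryer has been knocked onto its back: stand it upright on the shelf again and let go. Then pick up the infrared thermometer, aim its nose squarely at the middle of the round window on the dryer's front from about 5 cm away, without touching the dryer, and hold it steady there for about two seconds. Lay the thermometer back down wholly on the grey mat with its display upward; drop nothing, and leave the charger, ring dish and pen cup where they are.

Things in the scene. Friction and masses are not known exactly. Their poses are not given: they have to be found in the camera images.
- shelf: Ash shelf board 320 (x) x 820 (y) x 22 mm on a black steel bracket, fixed. Origin: centre of its top face, which lies 80 mm above the work surface. x points away from the robot.
- mat: Grey silicone mat 220 (x) x 130 (y) x 3 mm, fixed flat on the shelf. Origin: centre of its underside, z up.
- dryer: Beige hearing-aid dryer, a box 66 (x, front to back) x 56 (y) x 110 mm (z, tall when upright), 0.4 kg. Heavy base: mass centre 27 mm above the underside, so it tips upright by itself within 45 degrees of upright. Origin: centre of underside; z to the lid end; front with window faces its -x. Starts on its back (+x face down), lid end away from the robot within 0.4 rad.
- window (a point): Centre of the round black sensor window (26 mm across, in a grey 32 mm rim) on the dryer's front face, 72 mm above its underside: at (-33, 0, 72) mm in the dryer's frame. Axes as the dryer's: the window looks along -x.
- thermometer: White wand-shaped infrared thermometer, 150 mm long (x), 0.12 kg: box 115 x 34 (y) x 28 mm (z) from x = -75 to +40 mm, then a grey tapering nose to +75 mm. Origin: centre of its underside, midway along it; +x out of the nose, z out of the display side. Starts on the mat, display up, nose away from the robot within 0.6 rad. Grip it across its width.
- nose (a point): Tip of the thermometer's nose with the dark lens, at (75, 0, 14) mm in the thermometer's frame; it measures straight along +x.
- tail (a point): Middle of the thermometer's rear end, at (-75, 0, 14) mm in its frame.
- charger: White portable charger with hinged lid (shut), 75 x 110 x 29 mm, loose. Origin: centre of its underside. Bystander.
- ring_dish: Clear glass ring dish, 80 mm across, 26 mm high, loose. Origin: centre of its underside. Bystander.
- pen_cup: Bamboo pen cup with a steel spring clip on its rim and pens in it, 72 mm across, 100 mm high (145 mm with pens), loose. Origin: centre of its underside. Bystander.
Things that resemble listed ones, but are neither listed nor needed, are in the scene too. Leave any green or purple look-alike of the dryer alone. Of the things that look like the thermometer, the larger one is meant.

How it is judged:
On the way, in this order (a step that is already met when the one before it is completed fails the run):
1. the dryer stands upright on the shelf, let go and at rest (angle between dryer's own z axis and vertical below 0.1 rad and z of dryer in the frame of shelf between -0.004 and 0.008 m and x of dryer in the frame of shelf between -0.16 and 0.16 m and y of dryer in the frame of shelf between -0.41 and 0.41 m and linear speed of dryer below 0.02 m/s and angular speed of dryer below 0.15 rad/s and contact force between each of the fingers, the arm and dryer below 0.2 N), for 0.3 s.
2. the held thermometer points squarely (within 25 degrees) at the window, its line within 12 mm of the centre, nose 25 to 85 mm away, kept still for 1.7 s (angle between dryer's own z axis and vertical below 0.1 rad and z of dryer in the frame of shelf between -0.004 and 0.008 m and x of dryer in the frame of shelf between -0.16 and 0.16 m and y of dryer in the frame of shelf between -0.41 and 0.41 m and x of window in the frame of nose between 0.025 and 0.085 m and y of window in the frame of nose between -0.012 and 0.012 m and z of window in the frame of nose between -0.012 and 0.012 m and x of nose in the frame of window below 0 m and angle between the x axis of nose and the x axis of dryer, either way round below 0.44 rad and contact force between the fingers and thermometer above 0.5 N and linear speed of thermometer below 0.03 m/s and angular speed of thermometer below 0.2 rad/s), for 1.7 s.
At the end, for the whole second after the job is handed in: The dryer stands upright (within 0.1 rad) on the shelf at rest; the thermometer lies at rest with its display up (within 0.1 rad) on the mat, nose tip and rear end within the mat's outline (5 mm over is allowed); both are let go (angle between each of dryer, thermometer's own z axis and vertical below 0.1 rad and z of dryer in the frame of shelf between -0.004 and 0.008 m and x of dryer in the frame of shelf between -0.16 and 0.16 m and y of dryer in the frame of shelf between -0.41 and 0.41 m and linear speed of each of dryer, thermometer below 0.02 m/s and angular speed of each of dryer, thermometer below 0.15 rad/s and x of nose in the frame of mat between -0.115 and 0.115 m and y of nose in the frame of mat between -0.07 and 0.07 m and z of nose in the frame of mat between 0.008 and 0.024 m and x of tail in the frame of mat between -0.115 and 0.115 m and y of tail in the frame of mat between -0.07 and 0.07 m and z of tail in the frame of mat between 0.008 and 0.024 m); the robot touches nothing.
It fails at once if the charger, ring dish or pen cup was pushed more than 25 mm or tipped over (distance of any of charger, ring_dish, pen_cup from where it was at the start of the episode above 0.025 m or angle between any of charger, ring_dish, pen_cup's own z axis and vertical above 0.4 rad).
It fails at once if the thermometer pressed against the dryer (contact force between thermometer and dryer above 0.5 N).
It fails at once if the thermometer was dropped (contact force between the fingers and thermometer below 0.05 N and linear speed of thermometer above 0.6 m/s).
It fails at once if the dryer was dropped (contact force between the fingers and dryer below 0.05 N and linear speed of dryer above 0.8 m/s).
It also fails if it takes over 72 s, if anything falls off the work surface, if the arm or the gripper's body presses on something with over 40 N, if the wrist force passes 120 N, or if a joint passes its speed limit or range.

## Working session

There is one attempt and no reset: what is moved stays moved. The work goes in short steps, Python scripts to look and compute and a tool call to move; the robot and the scene stay as the last step left them, time stands still between calls to the robot, and variables do not carry over. Pictures are saved under pics/ and viewed, at most 10 in all, crops included, and the job is handed in when it is done.

Besides the shell and the picture viewer there is one more tool, called after "Emit:" by a JSON object that holds its "fn" and its "kwargs", one argument or row to a line. send_rows: Moves the arm, as the interface text tells. Its arguments: {"type":"object","properties":{"targets":{"type":"array","items":{"type":"array","items":{"type":"number"}}},"grip_force":{"type":"number"}},"required":["targets"]}

```bash
mkdir -p pics; ls
cat > h.py <<'E'
import numpy as np, cv2
from cell import *
from scipy.spatial.transform import Rotation as Rn
def cam(name,st=None):
    c=calibration(name);K=np.array(c["intrinsics"]);k1=c["k1"]
    if name=="wrist":
        T=np.eye(4);T[:3,:3]=Rn.from_euler('xyz',st["tool_rot"]).as_matrix();T[:3,3]=st["tool_pos"]
        C2W=T@np.array(c["hand_eye"])
    else: C2W=np.linalg.inv(np.array(c["world_to_cam"]))
    return K,k1,C2W
def rays(C,uv):
    K,k1,M=C;uv=np.asarray(uv,float).reshape(-1,1,2)
    # distortion: x_d=x(1+k1 r^2)
    p=cv2.undistortPoints(uv,K,np.array([k1,0,0,0.]))[:,0]
    d=np.c_[p[:,0],-p[:,1],-np.ones(len(p))]
    return M[:3,3],d@M[:3,:3].T
def onplane(C,uv,z):
    o,d=rays(C,uv);return o+d*((z-o[2])/d[:,2])[:,None]
def cloud(C,depth):
    v,u=np.mgrid[0:depth.shape[0],0:depth.shape[1]]
    o,d=rays(C,np.c_[u.ravel(),v.ravel()])
    P=o+d*depth.reshape(-1,1);return P.reshape(*depth.shape,3)
E
python3 - <<'E'
from h import *
s=observe();print({k:np.round(v,3) for k,v in s.items()},tcp_to_grasp)
for n in("side","top","wrist"):
    st=observe();p,d=read_camera(n);cv2.imwrite(f"pics/{n}0.png",p[...,::-1]);np.savez(f"{n}0",p=p,d=d)
    print(n,np.round(cam(n,st)[2],3).tolist(),(d>0).mean())
E
```

```text
pics
{'time': np.float64(0.0), 'qpos': array([-1.382,  0.343,  1.525, -0.   ,  1.275, -0.146]), 'qvel': array([-0.001, -0.   , -0.001, -0.002,  0.   , -0.001]), 'joint_efforts': array([  0.   , -43.124, -24.422,   0.072,   0.056,  -0.   ]), 'tool_pos': array([ 0.172, -0.495,  0.226]), 'tool_rot': array([-3.14 , -0.   ,  0.335]), 'contact_force': array([-0.077, -0.254,  0.041]), 'torque': array([-0.003, -0.012,  0.045]), 'grip_force': np.float64(0.0), 'opening': np.float64(0.092)} 0.0188
side [[-0.987, 0.112, -0.119, 0.384], [-0.163, -0.625, 0.764, 0.708], [0.011, 0.773, 0.635, 0.635], [0.0, 0.0, 0.0, 1.0]] 0.9960246598639456
top [[0.015, 0.993, -0.119, 0.31], [-1.0, 0.014, -0.008, 0.054], [-0.006, 0.119, 0.993, 1.475], [0.0, 0.0, 0.0, 1.0]] 0.9959013605442177
wrist [[0.328, 0.899, 0.291, 0.252], [-0.945, 0.313, 0.1, -0.468], [-0.001, -0.308, 0.951, 0.386], [0.0, 0.0, 0.0, 1.0]] 0.9961394557823129
```

View pics/top0.png

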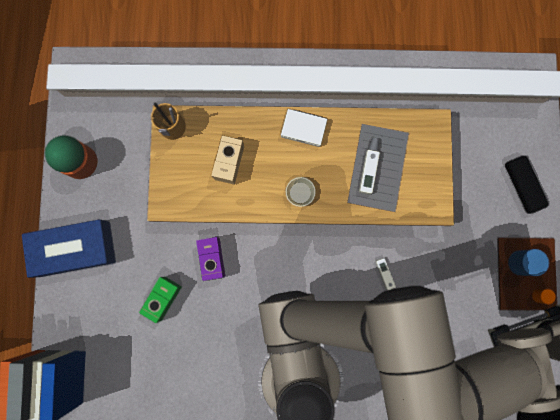

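View pics/side0.png

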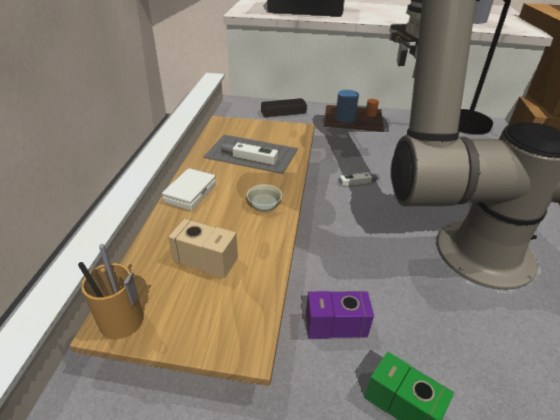

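The top view shows the beige dryer at about (228,160), lid and window toward (230,150). The thermometer is on the mat at (370,165) with its nose up, toward (376,142). The dish is at (300,190), the charger at (304,127) and the pen cup at (166,118). The side view agrees: dryer at (205,247), thermometer at (250,152).

```bash
cat > m.py <<'E'
from h import *
import sys
def look(n,tag=None):
    st=observe();p,d=read_camera(n);C=cam(n,st);P=cloud(C,d)
    if tag:cv2.imwrite(f"pics/{tag}.png",p[...,::-1])
    return p,d,C,P
def rect(P,m):
    xy=P[m][:,:2].astype(np.float32)
    c,s,a=cv2.minAreaRect((xy*1000));b=cv2.boxPoints((c,s,a))
    return np.round(c,1),np.round(s,1),np.round(a,1),np.round(np.percentile(P[m][:,2],[5,50,95])*1000,1)
E
python3 - <<'E'
from m import *
for n in("top","side"):
    z=np.load(f"{n}0.npz");p,d=z["p"],z["d"];C=cam(n);P=cloud(C,d);print(n)
    hsv=cv2.cvtColor(p,cv2.COLOR_RGB2HSV)
    X,Y,Z=P[...,0],P[...,1],P[...,2]
    reg=(X>.3)&(X<.75)&(Y>-.5)&(Y<.6)&(Z<.3)
    sh=reg&(abs(Z-.08)<.01)&(hsv[...,0]<25)&(hsv[...,1]>80);print("shelf",rect(P,sh))
    up=(reg&(Z>.095)).astype(np.uint8)
    k,l,s,c=cv2.connectedComponentsWithStats(up)
    for i in range(1,k):
        if s[i,4]>60:
            m=l==i;print(s[i].tolist(),rect(P,m),p[m].mean(0).round())
            zt=np.percentile(Z[m],95);t=m&(Z>zt-.008);print("   top face",t.sum(),rect(P,t))
    mat=reg&(abs(Z-.083)<.008)&(hsv[...,1]<50)&(X>.43);mat=cv2.morphologyEx(mat.astype(np.uint8),cv2.MORPH_OPEN,np.ones((3,3)))>0
    k,l,s,c=cv2.connectedComponentsWithStats(mat.astype(np.uint8))
    for i in range(1,k):
        if s[i,4]>300: print("mat",s[i].tolist(),rect(P,l==i))
    # black window
    blk=(hsv[...,2]<60)&(Z>.12)&(Z<.17)&(Y>.1)&(Y<.35)&reg
    k,l,s,c=cv2.connectedComponentsWithStats(blk.astype(np.uint8))
    for i in range(1,k):
        if s[i,4]>20: print("blk",c[i].round(1),s[i].tolist(),P[l==i].mean(0).round(4))
E
```

```text
top
shelf (array([586.3,  98.8]), array([ 322.1, 1001.9]), np.float64(0.0), array([74.4, 79.3, 84.2]))
[150, 102, 35, 37, 790] (array([683. , 360.3]), array([73.2, 70.7]), np.float64(41.6), array([102. , 157.3, 213.1])) [88. 70. 48.]
   top face 57 (array([671.3, 364.5]), array([46.9, 59.3]), np.float64(71.6), array([205.4, 221.1, 231.2]))
[281, 109, 46, 37, 1179] (array([682.7,   2.9]), array([110.4,  81.1]), np.float64(76.4), array([102.2, 108.1, 113.1])) [217. 220. 223.]
   top face 972 (array([681.7,   3. ]), array([109.2,  76.6]), np.float64(76.4), array([105.6, 108.7, 113.3]))
[211, 136, 33, 48, 1055] (array([586.7, 202.2]), array([ 57.5, 111. ]), np.float64(77.4), array([112.2, 144.9, 150.1])) [184. 164. 128.]
   top face 803 (array([586.6, 202. ]), array([ 56.4, 110.9]), np.float64(77.4), array([142.7, 145.9, 150.5]))
[359, 138, 21, 56, 686] (array([ 580.6, -175. ]), array([ 35.7, 151.4]), np.float64(79.0), array([101.7, 109.3, 114.7])) [171. 175. 174.]
   top face 522 (array([ 578.7, -174.3]), array([ 34.3, 147.8]), np.float64(79.8), array([107.2, 110.4, 115. ]))
[75, 143, 9
[... 1590 characters left out ...]
 98.7, 103.3, 106.2]))
[168, 219, 70, 54, 2525] (array([586.7, 202. ]), array([ 57.4, 111.3]), np.float64(78.0), array([100.2, 143.6, 147.6])) [161. 142. 109.]
   top face 1382 (array([586.6, 201.9]), array([ 57.6, 110.6]), np.float64(77.7), array([142. , 145.9, 148.1]))
[78, 244, 64, 90, 3381] (array([683.5, 359.7]), array([71.7, 73.6]), np.float64(45.0), array([104.1, 159.7, 215. ])) [110.  89.  60.]
   top face 247 (array([690.8, 364.3]), array([36.5, 54.8]), np.float64(29.6), array([208.6, 219.8, 228.5]))
mat [205, 135, 91, 38, 1370] (array([ 580.1, -199.6]), array([133.6, 219.3]), np.float64(80.0), array([80.4, 82.2, 86.2]))
blk [193.3 230.9] [188, 228, 12, 7, 66] [0.604  0.197  0.1475]
```

Emit:
{"fn": "send_rows", "kwargs": {
  "targets": [
    [1, 0.0227, 0.0344, 0, -0.028],
    [1, 0.0227, 0.0344, 0, -0.028],
    [1, 0.0227, 0.0344, 0, -0.028],
    [1, 0.0227, 0.0344, 0, -0.028],
    [1, 0.0227, 0.0344, 0, -0.028]
  ]
}}

```text
time: 0.65
tool_pos: [0.2865, -0.3223, 0.2266]
tool_rot: [-3.141, -0.0, 0.193]
contact_force: [-0.1, 0.0, -0.0]
opening: 0.0917
grip_force: 0.0
```

Emit:
{"fn": "send_rows", "kwargs": {
  "targets": [
    [1, 0.0227, 0.0344, 0, -0.028],
    [1, 0.0227, 0.0344, 0, -0.028],
    [1, 0.0227, 0.0344, 0, -0.028],
    [1, 0.0227, 0.0344, 0, -0.028],
    [1, 0.0227, 0.0344, 0, -0.028]
  ]
}}

```text
time: 1.15
tool_pos: [0.4001, -0.1503, 0.2267]
tool_rot: [3.141, 0.0, 0.054]
contact_force: [0.2, -0.3, 0.5]
opening: 0.0916
grip_force: 0.0
```

Emit:
{"fn": "send_rows", "kwargs": {
  "targets": [
    [1, 0.0227, 0.0344, 0, -0.028],
    [1, 0.0227, 0.0344, 0, -0.028],
    [1, 0.0227, 0.0344, 0, -0.028],
    [1, 0.0227, 0.0344, 0, -0.028],
    [1, 0.0227, 0.0344, 0, -0.028]
  ]
}}

```text
time: 1.65
tool_pos: [0.5136, 0.0218, 0.2266]
tool_rot: [3.141, 0.0, -0.086]
contact_force: [0.8, -1.4, 0.2]
opening: 0.092
grip_force: 0.0
```

Emit:
{"fn": "send_rows", "kwargs": {
  "targets": [
    [1, 0.0227, 0.0344, 0, -0.028],
    [1, 0.0227, 0.0344, 0, -0.028],
    [1, 0.0227, 0.0344, 0, -0.028],
    [1, 0.0227, 0.0344, 0, -0.028],
    [1, 0, 0, 0, 0]
  ]
}}

```text
time: 2.15
tool_pos: [0.6051, 0.1618, 0.2252]
tool_rot: [-3.141, 0.001, -0.194]
contact_force: [0.2, -1.3, -0.5]
opening: 0.0918
grip_force: 0.0
```

Emit:
{"fn": "send_rows", "kwargs": {
  "targets": [
    [1, 0.0206, 0.0315, 0, -0.026],
    [1, 0, 0, -0.03, 0],
    [1, 0, 0, -0.03, 0],
    [1, 0, 0, -0.03, 0],
    [1, 0, 0, -0.02, 0]
  ]
}}

```text
time: 2.65
tool_pos: [0.623, 0.1886, 0.114]
tool_rot: [3.14, 0.003, -0.223]
contact_force: [0.0, -0.2, 0.4]
opening: 0.0916
grip_force: 0.0
```

Emit:
{"fn": "send_rows", "kwargs": {
  "targets": [
    [1, 0, 0, -0.02, 0],
    [1, 0, 0, 0, 0],
    [0.6, 0, 0, 0, 0],
    [0.4, 0, 0, 0, 0],
    [0.4, 0, 0, 0, 0]
  ],
  "grip_force": 5
}}

```text
time: 3.15
tool_pos: [0.6251, 0.1893, 0.0982]
tool_rot: [-3.141, -0.002, -0.223]
contact_force: [-0.8, -0.6, -0.4]
opening: 0.0723
grip_force: 0.0
```

Emit:
{"fn": "send_rows", "kwargs": {
  "targets": [
    [0.4, 0, 0, 0, 0],
    [0.4, 0, 0, 0, 0],
    [0.4, 0, 0, 0, 0],
    [0.4, 0, 0, 0, 0]
  ]
}}

```text
time: 3.55
tool_pos: [0.6249, 0.1895, 0.0975]
tool_rot: [-3.141, -0.001, -0.223]
contact_force: [0.9, 1.1, 4.7]
opening: 0.0566
grip_force: 5.0
```

Emit:
{"fn": "send_rows", "kwargs": {
  "targets": [
    [0.4, 0, 0, 0.008, 0],
    [0.4, 0, 0, 0.008, 0],
    [0.4, 0, 0, 0.008, 0],
    [0.4, 0, 0, 0.008, 0],
    [0.4, 0, 0, 0.008, 0]
  ]
}}

```text
time: 4.05
tool_pos: [0.6244, 0.1892, 0.1374]
tool_rot: [3.141, 0.0, -0.223]
contact_force: [-1.3, 0.8, -3.1]
opening: 0.056
grip_force: 5.0
```

```bash
cat > d.py <<'E'
from m import *
def dry(tag=None):
    p,d,C,P=look("side",tag);hsv=cv2.cvtColor(p,cv2.COLOR_RGB2HSV)
    X,Y,Z=P[...,0],P[...,1],P[...,2]
    m=(hsv[...,0]>10)&(hsv[...,0]<25)&(hsv[...,1]<110)&(hsv[...,2]>90)&(X>.45)&(X<.74)&(Y>.1)&(Y<.31)&(Z>.086)&(Z<.3)
    m=cv2.morphologyEx(m.astype(np.uint8),cv2.MORPH_OPEN,np.ones((3,3)))
    k,l,s,c=cv2.connectedComponentsWithStats(m)
    i=1+np.argmax(s[1:,4]);m=l==i
    Q=P[m];print("n",m.sum(),"lo",np.percentile(Q,2,axis=0).round(4),"hi",np.percentile(Q,98,axis=0).round(4),rect(P,m))
    return p,P,m
E
python3 -c "
from d import *
p,P,m=dry('s1');cv2.imwrite('pics/s1c.png',cv2.resize(p[150:350,90:330,::-1],None,fx=2.5,fy=2.5))
print(observe()['tool_pos'])"
```

```text
n 2614 lo [0.5327 0.1738 0.0963] hi [0.6655 0.2814 0.2311] (array([599.2, 229.6]), array([146.3, 122.2]), np.float64(64.5), array([105.3, 152.2, 225.6]))
[0.62512235 0.18930572 0.13902063]
```

View pics/s1c.png

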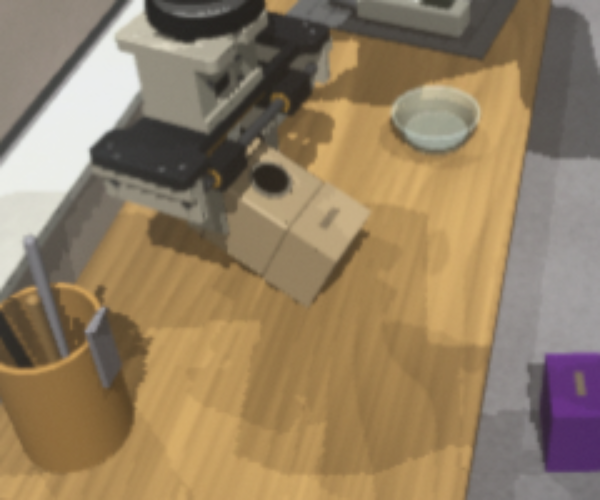

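The crop shows the dryer held at the lid end at about (255,190). Its base end, at (330,240), is drooping as intended. I'll keep lifting.

Emit:
{"fn": "send_rows", "kwargs": {
  "targets": [
    [0.4, 0, 0, 0.005, 0],
    [0.4, 0, 0, 0.005, 0],
    [0.4, 0, 0, 0.005, 0],
    [0.4, 0, 0, 0.005, 0],
    [0.4, 0, 0, 0.005, 0]
  ],
  "grip_force": 6
}}

```text
time: 4.6
tool_pos: [0.6244, 0.1892, 0.162]
tool_rot: [3.141, 0.0, -0.223]
contact_force: [-0.8, 0.0, -3.2]
opening: 0.0557
grip_force: 6.0
```

Emit:
{"fn": "send_rows", "kwargs": {
  "targets": [
    [0.4, 0, 0, 0.003, 0],
    [0.4, 0, 0, 0, 0],
    [0.4, 0, 0, 0, 0]
  ]
}}

```text
time: 4.9
tool_pos: [0.6249, 0.1892, 0.1656]
tool_rot: [-3.141, -0.002, -0.223]
contact_force: [0.0, -0.3, 3.0]
opening: 0.0559
grip_force: 6.0
```

```bash
python3 -c "
from d import *
p,P,m=dry('s2');cv2.imwrite('pics/s2c.png',cv2.resize(p[150:350,90:330,::-1],None,fx=2.5,fy=2.5))
print(observe()['tool_pos'])"
```

```text
n 2626 lo [0.5603 0.1725 0.0981] hi [0.6643 0.284  0.2606] (array([618.4, 221.6]), array([147. ,  95.3]), np.float64(53.2), array([107.2, 154.3, 256.5]))
[0.62487103 0.18923398 0.16558376]
```

View pics/s2c.png

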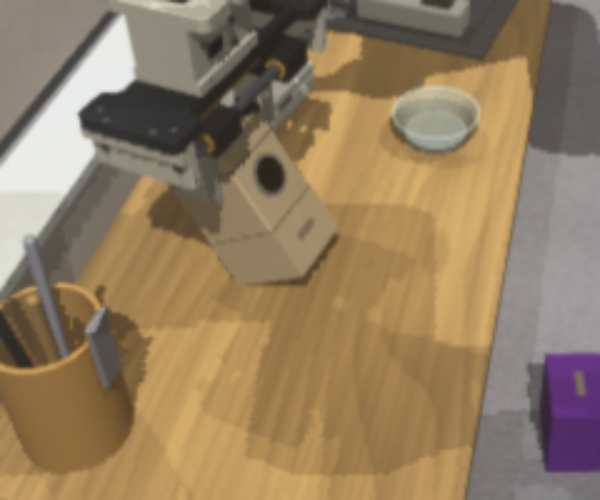

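The dryer is now about 30° short of upright and its base edge is near the shelf. I'll lower it slightly and push the lid back toward the robot so it pivots on that edge.

Emit:
{"fn": "send_rows", "kwargs": {
  "targets": [
    [0.4, 0, 0, -0.004, 0],
    [0.4, -0.005, 0.0011, 0, 0],
    [0.4, -0.005, 0.0011, 0, 0],
    [0.4, -0.005, 0.0011, 0, 0],
    [0.4, -0.005, 0.0011, 0, 0]
  ],
  "grip_force": 5
}}

```text
time: 5.45
tool_pos: [0.6037, 0.194, 0.1604]
tool_rot: [-3.142, 0.001, -0.223]
contact_force: [0.2, 0.8, -1.6]
opening: 0.0559
grip_force: 5.0
```

Emit:
{"fn": "send_rows", "kwargs": {
  "targets": [
    [0.4, -0.005, 0.0011, 0, 0],
    [0.4, -0.005, 0.0011, -0.001, 0],
    [0.4, -0.005, 0.0011, -0.001, 0],
    [0.4, -0.005, 0.0011, -0.001, 0],
    [0.4, 0, 0, 0, 0]
  ]
}}

```text
time: 5.95
tool_pos: [0.5834, 0.1981, 0.1572]
tool_rot: [3.141, 0.002, -0.223]
contact_force: [0.7, -0.7, -3.8]
opening: 0.0561
grip_force: 5.0
```

```bash
python3 -c "
from d import *
p,P,m=dry('s3');cv2.imwrite('pics/s3c.png',cv2.resize(p[150:350,90:330,::-1],None,fx=2.5,fy=2.5))
print(observe()['tool_pos'])"
```

```text
n 2276 lo [0.5479 0.1802 0.0898] hi [0.6297 0.2936 0.2524] (array([590.9, 223.3]), array([141.3,  76. ]), np.float64(79.0), array([ 93.6, 147. , 249.4]))
[0.58379534 0.19793676 0.15731102]
```

View pics/s3c.png

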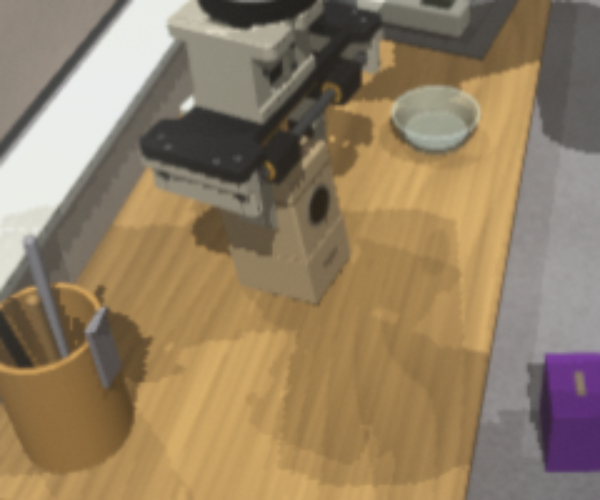

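It's nearly upright now, with the window facing the robot at about (318,207) in the crop. I'll push a little further and release.

Emit:
{"fn": "send_rows", "kwargs": {
  "targets": [
    [0.4, -0.005, 0.0011, -0.001, 0],
    [0.4, -0.005, 0.0011, -0.001, 0],
    [0.4, 0, 0, 0, 0],
    [0.65, 0, 0, 0, 0],
    [0.8, 0, 0, 0, 0]
  ]
}}

```text
time: 6.5
tool_pos: [0.5749, 0.2003, 0.1564]
tool_rot: [-3.141, -0.001, -0.223]
contact_force: [0.9, -0.9, 0.5]
opening: 0.0639
grip_force: 0.0
```

Emit:
{"fn": "send_rows", "kwargs": {
  "targets": [
    [1, 0, 0, 0, 0],
    [1, 0, 0, 0, 0],
    [1, 0, 0, 0.03, 0],
    [1, 0, 0, 0.04, 0],
    [1, 0, 0, 0.04, 0]
  ]
}}

```text
time: 7.0
tool_pos: [0.5742, 0.2002, 0.2668]
tool_rot: [3.141, 0.001, -0.223]
contact_force: [1.3, 0.2, 1.3]
opening: 0.0918
grip_force: 0.0
```

Emit:
{"fn": "send_rows", "kwargs": {
  "targets": [
    [1, -0.045, -0.02, 0.02, 0],
    [1, -0.045, -0.02, 0, 0],
    [1, -0.03, -0.04, 0, 0],
    [1, -0.02, -0.045, 0, 0],
    [1, 0, -0.045, 0, 0]
  ]
}}

```text
time: 7.5
tool_pos: [0.4347, 0.0308, 0.2853]
tool_rot: [-3.142, -0.001, -0.221]
contact_force: [0.7, -0.1, -0.0]
opening: 0.0917
grip_force: 0.0
```

```bash
cat > w.py <<'E'
from d import *
# window/dryer pose from top + side
for n in("top","side"):
    p,d,C,P=look(n,n+"4");hsv=cv2.cvtColor(p,cv2.COLOR_RGB2HSV)
    X,Y,Z=P[...,0],P[...,1],P[...,2]
    m=(X>.45)&(X<.74)&(Y>.12)&(Y<.30)&(Z<.21)
    t=m&(Z>.18)
    if t.sum()>50: print(n,"top",t.sum(),rect(P,t))
    b=m&(hsv[...,2]<60)&(Z>.13)&(Z<.175)
    k,l,s,c=cv2.connectedComponentsWithStats(b.astype(np.uint8))
    for i in range(1,k):
        if s[i,4]>15: print(n,"win",c[i].round(1),s[i].tolist(),P[l==i].mean(0).round(4))
    f=m&(Z>.09)&(Z<.18)
    if n=="side": dry()
s=observe();print(s["time"],s["tool_pos"],s["tool_rot"],s["qpos"].round(3))
E
python3 w.py
```

```text
top top 596 (array([577.4, 199.9]), array([56.6, 67.1]), np.float64(77.3), array([184.7, 189.3, 193.5]))
side top 946 (array([577.3, 200.2]), array([58.2, 67. ]), np.float64(77.6), array([182.4, 189.2, 190.7]))
side win [223.7 236.8] [221, 231, 6, 13, 49] [0.5438 0.2082 0.153 ]
n 2584 lo [0.5405 0.1777 0.0889] hi [0.6125 0.2326 0.1907] (array([576.7, 200.1]), array([58.2, 68.6]), np.float64(76.8), array([ 93.6, 162.2, 190.2]))
7.65 [0.43713981 0.02935958 0.28509691] [ 3.14155326e+00 -1.36991194e-03 -2.28068264e-01] [-0.108  0.135  1.636 -0.     1.369  1.691]
```

The dryer stands upright: its top is at 190 mm and the window at (0.545, 0.207, 0.152). Next is the thermometer.

Emit:
{"fn": "send_rows", "kwargs": {
  "targets": [
    [1, 0.022, -0.0335, 0, 0.008],
    [1, 0.022, -0.0335, 0, 0.008],
    [1, 0.022, -0.0335, -0.01, 0.008],
    [1, 0.022, -0.0335, -0.01, 0.008],
    [1, 0.022, -0.0335, -0.02, 0.008]
  ]
}}

```text
time: 8.15
tool_pos: [0.5492, -0.1364, 0.2452]
tool_rot: [3.141, -0.003, -0.182]
contact_force: [1.2, 1.1, -0.3]
opening: 0.0919
grip_force: 0.0
```

Emit:
{"fn": "send_rows", "kwargs": {
  "targets": [
    [1, 0.022, -0.0335, -0.02, 0],
    [1, 0, 0, 0, 0]
  ]
}}

```text
time: 8.35
tool_pos: [0.57, -0.1716, 0.2198]
tool_rot: [-3.141, 0.006, -0.185]
contact_force: [-0.4, 0.7, 0.3]
opening: 0.0917
grip_force: 0.0
```

```bash
cat > t.py <<'E'
from d import *
for n in("wrist","top"):
    p,d,C,P=look(n);X,Y,Z=P[...,0],P[...,1],P[...,2]
    m=(X>.46)&(X<.70)&(Y<-.1)&(Y>-.26)&(Z>.096)&(Z<.12)
    k,l,s,c=cv2.connectedComponentsWithStats(m.astype(np.uint8))
    i=1+np.argmax(s[1:,4]);m=l==i;print(n,m.sum(),rect(P,m))
    g=(p.min(2)>120)&m;print(" white",rect(P,g))
s=observe();print(s["time"],s["tool_pos"],s["tool_rot"])
E
python3 t.py
```

```text
wrist 7566 (array([ 582.4, -175.7]), array([ 34. , 149.8]), np.float64(79.4), array([106.2, 112.8, 114.4]))
 white (array([ 581.7, -175.3]), array([ 33.5, 148.4]), np.float64(79.5), array([110.5, 113. , 114.2]))
top 84 (array([ 570.1, -174.3]), array([30.1, 19.6]), np.float64(79.7), array([105.3, 109.4, 114.4]))
 white (array([ 570.2, -174.3]), array([29.8, 19.6]), np.float64(76.9), array([105.3, 109.4, 114.4]))
8.45 [ 0.56939699 -0.16881079  0.22316524] [-3.14052140e+00  2.50670785e-03 -1.83296504e-01]
```

Emit:
{"fn": "send_rows", "kwargs": {
  "targets": [
    [1, 0, -0.002, -0.04, 0],
    [1, 0, 0, -0.04, 0],
    [1, 0, 0, -0.03, 0],
    [1, 0, 0, -0.02, 0],
    [1, 0, 0, 0, 0]
  ]
}}

```text
time: 8.95
tool_pos: [0.5678, -0.1691, 0.0929]
tool_rot: [-3.14, 0.004, -0.181]
contact_force: [0.1, 0.1, -0.3]
opening: 0.0918
grip_force: 0.0
```

Emit:
{"fn": "send_rows", "kwargs": {
  "targets": [
    [1, 0, 0, -0.004, 0],
    [1, 0, 0, 0, 0]
  ]
}}

```text
time: 9.15
tool_pos: [0.57, -0.1712, 0.0922]
tool_rot: [3.141, -0.003, -0.182]
contact_force: [0.4, -0.5, -0.4]
opening: 0.0914
grip_force: 0.0
```

Emit:
{"fn": "send_rows", "kwargs": {
  "targets": [
    [1, 0, 0, -0.002, 0],
    [0.6, 0, 0, 0, 0],
    [0.3, 0, 0, 0, 0],
    [0.2, 0, 0, 0, 0],
    [0.2, 0, 0, 0, 0]
  ],
  "grip_force": 25
}}

```text
time: 9.65
tool_pos: [0.5691, -0.1717, 0.0887]
tool_rot: [3.141, -0.0, -0.183]
contact_force: [0.1, -1.0, -0.3]
opening: 0.0641
grip_force: 0.0
```

Emit:
{"fn": "send_rows", "kwargs": {
  "targets": [
    [0.2, 0, 0, 0, 0],
    [0.2, 0, 0, 0, 0],
    [0.2, 0, 0, 0, 0],
    [0.2, 0, 0, 0, 0]
  ]
}}

```text
time: 10.05
tool_pos: [0.5691, -0.1716, 0.0885]
tool_rot: [3.141, 0.0, -0.183]
contact_force: [0.8, -0.3, 0.6]
opening: 0.0336
grip_force: 25.0
```

```bash
python3 -c "
from h import *
for i in range(6):
    read_camera('top') if i else 0;s=observe();print(s['tool_pos'].round(4),s['tool_rot'].round(4),s['contact_force'].round(1),s['opening'])"
```

```text
[ 0.5691 -0.1716  0.0885] [ 3.1414e+00  1.0000e-04 -1.8310e-01] [ 0.8 -0.3  0.6] 0.03364218917154475
[ 0.5691 -0.1717  0.0885] [ 3.1414  0.     -0.1832] [-0.2 -0.3  0. ] 0.03434467393253994
[ 0.5691 -0.1717  0.0885] [ 3.1414 -0.     -0.1832] [-0.3 -0.3  0.3] 0.03366203064630157
[ 0.5691 -0.1717  0.0885] [ 3.1414e+00 -1.0000e-04 -1.8320e-01] [0.1 0.  0.2] 0.034009502922176235
[ 0.5691 -0.1716  0.0885] [ 3.1414 -0.     -0.1833] [ 0.3 -0.   0.5] 0.03374847095453133
[ 0.5691 -0.1716  0.0885] [ 3.1414 -0.     -0.1832] [ 0.2  0.  -0.7] 0.0337271644113642
```

Emit:
{"fn": "send_rows", "kwargs": {
  "targets": [
    [0.2, 0, 0, 0.01, 0],
    [0.2, 0, 0, 0.02, 0],
    [0.2, 0, 0, 0.03, 0],
    [0.2, 0, 0, 0.03, 0],
    [0.2, 0, 0, 0.01, 0]
  ],
  "grip_force": 40
}}

```text
time: 10.8
tool_pos: [0.5705, -0.1721, 0.1924]
tool_rot: [3.14, -0.006, -0.183]
contact_force: [0.5, 0.1, -0.8]
opening: 0.0339
grip_force: 40.0
```

Emit:
{"fn": "send_rows", "kwargs": {
  "targets": [
    [0.2, -0.02, 0.02, 0, 0],
    [0.2, -0.03, 0.03, 0, 0],
    [0.2, -0.03, 0.03, 0, 0],
    [0.2, -0.03, 0.03, 0, 0],
    [0.2, -0.03, 0.03, 0, 0]
  ]
}}

```text
time: 11.3
tool_pos: [0.4273, -0.0304, 0.188]
tool_rot: [-3.141, 0.001, -0.184]
contact_force: [-0.2, 0.8, -1.4]
opening: 0.0339
grip_force: 40.0
```

Emit:
{"fn": "send_rows", "kwargs": {
  "targets": [
    [0.2, -0.015, 0.035, 0, 0],
    [0.2, 0, 0.035, 0, -0.01],
    [0.2, 0, 0.035, 0, -0.01],
    [0.2, 0, 0.035, 0, -0.01],
    [0.2, 0, 0.035, 0, -0.007]
  ]
}}

```text
time: 11.8
tool_pos: [0.4135, 0.1448, 0.1883]
tool_rot: [3.141, 0.0, -0.221]
contact_force: [1.1, 0.4, -1.9]
opening: 0.0337
grip_force: 40.0
```

Emit:
{"fn": "send_rows", "kwargs": {
  "targets": [
    [0.2, 0, 0.03, 0, 0],
    [0.2, 0, 0.03, 0, 0],
    [0.2, 0, 0.02, -0.015, 0],
    [0.2, 0, 0.01, -0.015, 0],
    [0.2, 0, 0, -0.01, 0]
  ]
}}

```text
time: 12.3
tool_pos: [0.4131, 0.2343, 0.1471]
tool_rot: [3.141, 0.002, -0.218]
contact_force: [-0.3, -0.9, -1.1]
opening: 0.0335
grip_force: 40.0
```

Emit:
{"fn": "send_rows", "kwargs": {
  "targets": [
    [0.2, 0, 0, 0, 0],
    [0.2, 0, 0, 0, 0]
  ]
}}

```text
time: 12.5
tool_pos: [0.4141, 0.2328, 0.1486]
tool_rot: [3.141, 0.0, -0.221]
contact_force: [0.1, -0.7, -0.8]
opening: 0.0339
grip_force: 40.0
```

```bash
cat > a.py <<'E'
from d import *
for n in("top","side"):
    p,d,C,P=look(n,n+"5");X,Y,Z=P[...,0],P[...,1],P[...,2]
    m=(X>.33)&(X<.53)&(Y>.16)&(Y<.30)&(Z>.115)&(Z<.172)&(p.min(2)>70)
    k,l,s,c=cv2.connectedComponentsWithStats(m.astype(np.uint8))
    for i in range(1,k):
        if s[i,4]>60:
            m=l==i;print(n,m.sum(),s[i].tolist(),rect(P,m))
            # mid line heights along x
            for x in np.arange(.34,.52,.02):
                q=m&(abs(X-x)<.01)
                if q.sum()>5: print("  ",x.round(2),np.median(Y[q]).round(4),np.percentile(Z[q],[5,95]).round(4))
s=observe();print(s["time"],s["tool_pos"].round(4),s["tool_rot"].round(4),s["opening"],s["grip_force"])
cv2.imwrite('pics/s5c.png',cv2.resize(p[150:350,120:360,::-1],None,fx=2.5,fy=2.5))
E
python3 a.py
```

```text
top 88 [199, 236, 16, 14, 88] (array([366.4, 244.4]), array([33.7, 28.2]), np.float64(76.4), array([164.1, 169.1, 171.4]))
   0.36 0.2427 [0.1655 0.1714]
   0.38 0.2509 [0.1636 0.1717]
side 66 [246, 236, 8, 12, 66] (array([495.2, 218.7]), array([11.8, 16.4]), np.float64(0.4), array([155.2, 163.9, 166.9]))
   0.48 0.224 [0.1564 0.167 ]
   0.5 0.2216 [0.1552 0.1669]
side 391 [304, 250, 31, 25, 391] (array([373.4, 241.7]), array([35.8, 42.2]), np.float64(77.9), array([148.6, 163.1, 171.7]))
   0.36 0.2586 [0.1491 0.1718]
   0.38 0.256 [0.1485 0.1716]
   0.4 0.2535 [0.1483 0.1714]
12.6 [0.4146 0.2329 0.1492] [-3.1411e+00 -1.0000e-03 -2.2120e-01] 0.033497496482524626 39.999743700027466
```

View pics/s5c.png

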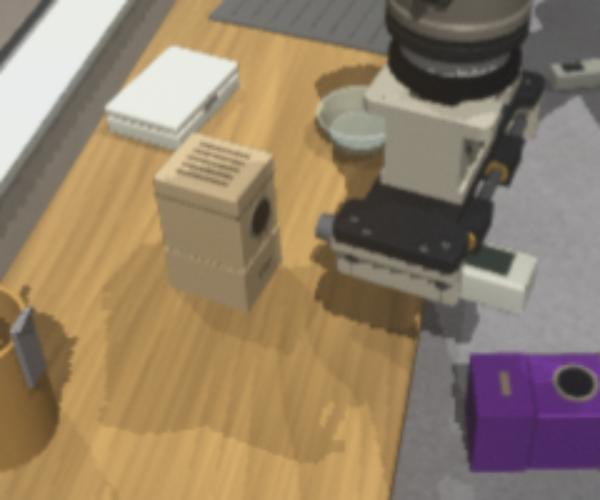

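The crop shows the dryer upright at (220,220). The thermometer is in the gripper, its nose at (327,228) pointing at the window at (262,217). I'll trim the aim and hold.

Emit:
{"fn": "send_rows", "kwargs": {
  "targets": [
    [0.2, -0.0015, 0.002, -0.003, 0],
    [0.2, -0.0015, 0.0022, -0.0025, 0],
    [0.2, 0, 0, 0, 0],
    [0.2, 0, 0, 0, 0],
    [0.2, 0, 0, 0, 0]
  ]
}}

```text
time: 13.1
tool_pos: [0.4111, 0.2377, 0.1431]
tool_rot: [3.142, -0.0, -0.22]
contact_force: [-0.2, 0.0, -1.2]
opening: 0.0338
grip_force: 40.0
```

```bash
python3 a.py
python3 - <<'E'
from d import *
# two-view style check of the nose from side view; window in nose frame from tool pose
s=observe();y=s["tool_rot"][2];a=np.array([np.cos(y),np.sin(y),0]);n=s["tool_pos"]+a*.0875;n[2]+=.0085
w=np.array([.5451,.2072,.152])-n;print("window in nose",w@a,w@np.array([-a[1],a[0],0]),w[2])
E
```

```text
top 115 [198, 237, 16, 14, 115] (array([363.1, 249.4]), array([34., 27.]), np.float64(75.7), array([159.8, 164.6, 168.8]))
   0.36 0.2484 [0.1598 0.1688]
   0.38 0.2585 [0.1598 0.1683]
side 66 [248, 240, 8, 12, 66] (array([489.4, 223.4]), array([15.1, 13.2]), np.float64(72.9), array([152.4, 158.3, 161.1]))
   0.48 0.2262 [0.1527 0.1617]
   0.5 0.2256 [0.1521 0.1607]
side 527 [306, 251, 31, 29, 527] (array([370.1, 246.7]), array([36.1, 43. ]), np.float64(75.3), array([143.6, 163.1, 167.3]))
   0.34 0.2436 [0.1461 0.1656]
   0.36 0.2607 [0.1442 0.1673]
   0.38 0.2598 [0.1433 0.1673]
   0.4 0.2576 [0.143 0.167]
13.2 [0.4112 0.2376 0.1431] [-3.1416e+00 -2.0000e-04 -2.2020e-01] 0.033388209636424866 39.99977767467499
window in nose 0.049836805230875546 -0.00046346948909976177 0.0003672247469849177
```

Aim is good: the window lies 50 mm ahead and under 1 mm off in each direction, going by the tool pose. Holding.

Emit:
{"fn": "send_rows", "kwargs": {
  "targets": [
    [0.2, 0, 0, 0, 0],
    [0.2, 0, 0, 0, 0],
    [0.2, 0, 0, 0, 0],
    [0.2, 0, 0, 0, 0],
    [0.2, 0, 0, 0, 0]
  ]
}}

```text
time: 13.7
tool_pos: [0.4111, 0.2376, 0.143]
tool_rot: [3.141, 0.0, -0.22]
contact_force: [-1.4, -0.0, -1.6]
opening: 0.0337
grip_force: 40.0
```

Emit:
{"fn": "send_rows", "kwargs": {
  "targets": [
    [0.2, 0, 0, 0, 0],
    [0.2, 0, 0, 0, 0],
    [0.2, 0, 0, 0, 0],
    [0.2, 0, 0, 0, 0],
    [0.2, 0, 0, 0, 0]
  ]
}}

```text
time: 14.2
tool_pos: [0.4111, 0.2376, 0.1431]
tool_rot: [3.142, 0.0, -0.22]
contact_force: [-0.1, 0.5, -0.6]
opening: 0.0334
grip_force: 40.0
```

Emit:
{"fn": "send_rows", "kwargs": {
  "targets": [
    [0.2, 0, 0, 0, 0],
    [0.2, 0, 0, 0, 0],
    [0.2, 0, 0, 0, 0],
    [0.2, 0, 0, 0, 0],
    [0.2, 0, 0, 0, 0]
  ]
}}

```text
time: 14.7
tool_pos: [0.4111, 0.2376, 0.1431]
tool_rot: [3.142, -0.0, -0.22]
contact_force: [-0.2, 0.1, -1.2]
opening: 0.0339
grip_force: 40.0
```

Emit:
{"fn": "send_rows", "kwargs": {
  "targets": [
    [0.2, 0, 0, 0, 0],
    [0.2, 0, 0, 0, 0],
    [0.2, 0, 0, 0, 0],
    [0.2, 0, 0, 0, 0],
    [0.2, 0, 0, 0, 0]
  ]
}}

```text
time: 15.2
tool_pos: [0.4111, 0.2376, 0.143]
tool_rot: [3.141, 0.0, -0.22]
contact_force: [-0.1, -0.1, -0.9]
opening: 0.0339
grip_force: 40.0
```

Emit:
{"fn": "send_rows", "kwargs": {
  "targets": [
    [0.2, 0, 0, 0, 0],
    [0.2, 0, 0, 0, 0],
    [0.2, 0, 0, 0, 0],
    [0.2, 0, 0, 0, 0],
    [0.2, 0, 0, 0, 0]
  ]
}}

```text
time: 15.7
tool_pos: [0.4111, 0.2376, 0.1431]
tool_rot: [3.141, 0.0, -0.22]
contact_force: [-0.7, 0.7, -1.4]
opening: 0.0335
grip_force: 40.0
```

Emit:
{"fn": "send_rows", "kwargs": {
  "targets": [
    [0.2, -0.005, 0, 0.01, 0],
    [0.2, -0.005, -0.01, 0.02, 0],
    [0.2, 0, -0.03, 0.015, 0],
    [0.2, 0, -0.035, 0, 0],
    [0.2, 0, -0.035, 0, 0.01]
  ]
}}

```text
time: 16.2
tool_pos: [0.401, 0.1269, 0.1893]
tool_rot: [-3.141, -0.002, -0.209]
contact_force: [0.3, -0.7, -1.8]
opening: 0.0336
grip_force: 40.0
```

Emit:
{"fn": "send_rows", "kwargs": {
  "targets": [
    [0.2, 0, -0.035, 0, 0.01],
    [0.2, 0, -0.035, 0, 0.01],
    [0.2, 0.018, -0.035, 0, 0.007],
    [0.2, 0.03, -0.035, 0, 0],
    [0.2, 0.03, -0.035, 0, 0]
  ]
}}

```text
time: 16.7
tool_pos: [0.4797, -0.0488, 0.1892]
tool_rot: [3.142, -0.001, -0.184]
contact_force: [1.1, -0.4, -0.7]
opening: 0.0339
grip_force: 40.0
```

Emit:
{"fn": "send_rows", "kwargs": {
  "targets": [
    [0.2, 0.03, -0.035, 0, 0],
    [0.2, 0.03, -0.035, 0, 0],
    [0.2, 0.02, -0.03, 0, 0],
    [0.2, 0.01, -0.02, 0, 0],
    [0.2, 0, 0, 0, 0]
  ]
}}

```text
time: 17.2
tool_pos: [0.5698, -0.1699, 0.1881]
tool_rot: [3.141, -0.001, -0.186]
contact_force: [-0.6, 0.4, -1.7]
opening: 0.0339
grip_force: 40.0
```

Emit:
{"fn": "send_rows", "kwargs": {
  "targets": [
    [0.2, 0, 0, 0, 0],
    [0.2, 0, 0, 0, 0]
  ]
}}

```text
time: 17.4
tool_pos: [0.5686, -0.1663, 0.1884]
tool_rot: [-3.141, 0.0, -0.183]
contact_force: [-0.6, -0.2, -2.4]
opening: 0.0336
grip_force: 40.0
```

Emit:
{"fn": "send_rows", "kwargs": {
  "targets": [
    [0.2, 0, -0.012, -0.02, 0],
    [0.2, 0, 0, -0.03, 0],
    [0.2, 0, 0, -0.025, 0],
    [0.2, 0, 0, -0.015, 0],
    [0.2, 0, 0, -0.005, 0]
  ]
}}

```text
time: 17.9
tool_pos: [0.5679, -0.1778, 0.0917]
tool_rot: [-3.141, 0.003, -0.182]
contact_force: [0.7, -0.2, -0.7]
opening: 0.0338
grip_force: 40.0
```

Emit:
{"fn": "send_rows", "kwargs": {
  "targets": [
    [0.2, 0, 0, -0.002, 0],
    [0.2, 0, 0, -0.001, 0],
    [0.2, 0, 0, 0, 0]
  ]
}}

```text
time: 18.2
tool_pos: [0.5696, -0.1794, 0.0911]
tool_rot: [3.141, -0.002, -0.183]
contact_force: [-0.3, -0.2, -0.3]
opening: 0.0342
grip_force: 40.0
```

Emit:
{"fn": "send_rows", "kwargs": {
  "targets": [
    [0.2, 0, 0, -0.001, 0],
    [0.2, 0, 0, 0, 0],
    [0.2, 0, 0, 0, 0],
    [0.2, 0, 0, 0, 0]
  ]
}}

```text
time: 18.6
tool_pos: [0.5691, -0.1794, 0.0892]
tool_rot: [3.141, -0.0, -0.183]
contact_force: [-0.3, 0.3, -0.4]
opening: 0.0336
grip_force: 40.0
```

Emit:
{"fn": "send_rows", "kwargs": {
  "targets": [
    [0.2, 0, 0, -0.0006, 0],
    [0.2, 0, 0, 0, 0],
    [0.2, 0, 0, 0, 0],
    [0.5, 0, 0, 0, 0],
    [0.7, 0, 0, 0, 0]
  ]
}}

```text
time: 19.1
tool_pos: [0.5692, -0.1794, 0.0885]
tool_rot: [3.141, -0.0, -0.183]
contact_force: [0.1, -0.0, -0.7]
opening: 0.0452
grip_force: 0.0
```

Emit:
{"fn": "send_rows", "kwargs": {
  "targets": [
    [1, 0, 0, 0, 0],
    [1, 0, 0, 0, 0],
    [1, 0, 0, 0.02, 0],
    [1, 0, 0, 0.04, 0],
    [1, 0, 0, 0.04, 0]
  ]
}}

```text
time: 19.6
tool_pos: [0.5686, -0.1792, 0.189]
tool_rot: [-3.141, 0.002, -0.183]
contact_force: [0.2, -0.3, -0.1]
opening: 0.0853
grip_force: 0.0
```

Emit:
{"fn": "send_rows", "kwargs": {
  "targets": [
    [1, 0, 0, 0.03, 0],
    [1, -0.03, 0, 0, 0],
    [1, -0.03, 0, 0, 0],
    [1, -0.03, 0, 0, 0],
    [1, 0, 0, 0, 0]
  ]
}}

```text
time: 20.1
tool_pos: [0.4762, -0.179, 0.2187]
tool_rot: [3.142, 0.002, -0.184]
contact_force: [0.9, -0.6, -0.3]
opening: 0.092
grip_force: 0.0
```

Run:
```python
from d import *
for n in("side","wrist"):
    p,d,C,P=look(n,n+"6");X,Y,Z=P[...,0],P[...,1],P[...,2]
    for nm,m in(("therm",(X>.46)&(X<.70)&(Y<-.1)&(Y>-.28)&(Z>.096)&(Z<.12)),("dryer",(X>.5)&(X<.65)&(Y>.12)&(Y<.29)&(Z>.18)&(Z<.2))):
        k,l,s,c=cv2.connectedComponentsWithStats(m.astype(np.uint8))
        if k>1:
            i=1+np.argmax(s[1:,4]);print(n,nm,s[i,4],rect(P,l==i))
```

```text
side therm 561 (array([ 580.1, -180.4]), array([ 37.7, 149.7]), np.float64(79.1), array([ 97.4, 108.2, 111.5]))
side dryer 944 (array([577.1, 200.3]), array([57. , 67.1]), np.float64(77.4), array([182.4, 189.3, 190.7]))
wrist therm 7913 (array([ 564.4, -178.1]), array([ 34.2, 113. ]), np.float64(79.9), array([111.2, 113.1, 114.5]))
```

View pics/side6.png

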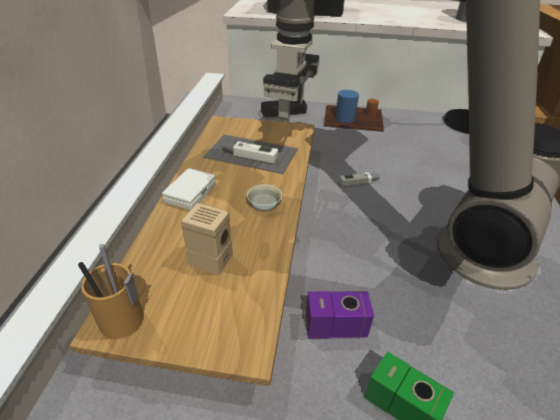

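The side view shows the dryer upright at (208,240) and the thermometer flat on the mat at (250,152). The charger, dish and pen cup haven't moved, and the gripper is clear.

```bash
python3 -c "
from cell import *
print(hand_in())"
```

```text
the job is handed in; nothing more can be done
None
```

Handed in at about 20 s of the 72 s allowed: the dryer stands upright, the thermometer was held about 2.5 s on the window from about 5 cm and now lies display-up on the mat, and the bystanders look unmoved; no verdict came back.

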